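Change over the guards of two pump run-in stands

TASK

Two identical run-in stands are on the bench, both with their sliding clear guards left partly open. Slide the guard of the stand with the cylinder block in it fully shut, and slide the guard of the empty stand fully open so that it can be loaded next.

Things in the scene. Friction and masses are not known exactly. Their poses are not given: they have to be found in the camera images.
- handle_loaded (a point): Centre of the upright black grip fin in the middle of the clear sliding guard of the stand with the cylinder block. Fin: 16 mm thick along its x, 70 long along y, 50 high; this point is 132 mm above the bench, the panel 25 mm below it. x = shutting direction along the track (away from the robot, within 12 degrees of world x), -x = opening, z up.
- guard_loaded (a joint): Travel of the clear guard (155 x 140 mm) of the stand with the cylinder block, in m: 0 = fully shut over the well, 0.14 = fully open, at its stop over the drive housing. The handle moves by this along its own -x. Friction 2.5 N, stays where left. Block: round steel, 96 mm across, copper-coloured face with nine holes.
- handle_empty (a point): Centre of the upright black grip fin in the middle of the clear sliding guard of the stand with the empty well. Fin: 16 mm thick along its x, 70 long along y, 50 high; this point is 132 mm above the bench, the panel 25 mm below it. x = shutting direction along the track (away from the robot, within 12 degrees of world x), -x = opening, z up.
- guard_empty (a joint): Travel of the clear guard (155 x 140 mm) of the stand with the empty well, in m: 0 = fully shut over the well, 0.14 = fully open, at its stop over the drive housing. The handle moves by this along its own -x. Friction 2.5 N, stays where left. Stand: grey box 340 x 170 mm, tracks 118 mm high, well in the half far from the robot.

How it is judged (in metres and radians):
At the end, for the whole second after the job is handed in: The guard of the stand holding the cylinder block is within 12 mm of fully shut, the guard of the empty stand within 12 mm of fully open, and both are at rest (value of joint guard_loaded below 0.012 m and value of joint guard_empty above 0.128 m and velocity of joint guard_loaded between -0.01 and 0.01 m/s and velocity of joint guard_empty between -0.01 and 0.01 m/s); the robot touches nothing.
It also fails if it takes over 45 s, if anything falls off the work surface, if the arm or the gripper's body presses on something with over 40 N, if the wrist force passes 120 N, or if a joint passes its speed limit or range.

ROBOT

A 7-joint arm with a two-finger parallel gripper is mounted at the origin on the work surface. World frame = base frame: x ahead of the robot, y to its left, z up, the work surface at z = 0. Lengths are in mm, angles in rad, forces in N, time in s.
With the tool pointing down it reaches from about 400 to 875 mm from the base axis. Payload 4.4 kg.
Tool frame: the origin (TCP) lies between the finger pads; the fingertips stand ctrl.finger_overhang ahead of it and the grasp point (between the pads) lies 11 mm behind it (ctrl.finger_overhang is the distance from the TCP to the fingertips, in mm); z points along the fingers, y is the direction in which the jaws open and shut (so a half turn about z gives the same grasp; the last joint's range is limited). The gripper opens to 85 mm and grips with 20 to 120 N. Pads are 22 mm wide; open, the fingers measure 114 mm over their backs; the gripper's body (76 mm by 85 mm) begins 54 mm behind the grasp point. The pads swing forward as they close: fully open they stand 13 mm farther back than shut.
Start: joints at [1.202, 0.628, 0.038, 1.517, -0.027, 0.996, -0.02], TCP at [193.853, -620.434, 239.313] pointing down, gripper open.
Joint ranges: [-3.06, 3.06], [-0.37, 2.12], [-1.25, 1.32], [0.18, 2.47], [-1.1, 4.24], [0.23, 1.98], [-2.94, 2.94]. Speed limits (rad/s): [2.57, 2.57, 3.14, 3.14, 3.14, 3.14, 3.14].

INTERFACE

Orientations are given as [roll, pitch, yaw] about the fixed x, y, z axes, in that order (R = Rz(yaw) Ry(pitch) Rx(roll)).
In Python, from cell import ctrl gives the robot as it stands. The module is installed in compiled form; this text tells all that it offers.
- The arm moves only by the tool step_arm, never from a script. Its argument "deltas" is a list that holds one entry, the list of rows, each a list of 7 numbers: the opening, from 0 (shut) to 1 (fully open), then the shift along the world's x, y, z in mm, then the turn, a rotation vector about the world's x, y, z in rad. In form: [[[grip, tx, ty, tz, rx, ry, rz], ...]]. A call has 1 to 10 rows; each row shifts and turns the commanded pose from where the row before left it; what a row does not reach is not made up. A row lasts 1/12 s, in which the tool goes at most 41.7 mm and 7.16 degrees, less where a joint would pass 70% of its speed; a pose out of reach is approached as far as the arm can. A call is refused whole if a number of a shift passes 41.7 or a number of a turn 0.125, either way. A call with a gripper value outside its range is refused whole. The fingers move at their own pace and stop on an object; the grip force is fixed at half the most. Time passes only in rows, so rows that do not move let the fingers close. It gives the time, the measured TCP pose, the force and the opening at its end, in the units of the state.
- ctrl.read_state(): the state, without advancing time (a new reading comes with each control period).
- ctrl.get_image(name): name is "scene" or "top"; returns (picture, depth): 400x640x3 uint8, red, green, blue; 400x640 float32, mm along the optical axis (not along the pixel's ray), 0 where there is no reading.
- ctrl.camera_info(name): a dict with "intrinsics" (3x3 intrinsics, pixels), "rvec" (rotation vector, rad) and "tvec" (3), from world to camera coordinates, as OpenCV has them. Camera axes: x right, y down, z forward; pixel columns grow to the right and rows downward; lengths in mm; the calibration is good to about 2 mm. A picture is of the moment at which its call begins. camera_info takes no time and is no camera call.
- ctrl.finish_job(): hands the job in, once; it reports no verdict.
The state is a dict: "clock": time; "qpos": joint angles; "qd": joint speeds; "tau": joint torques, N m; "eef_pos": TCP position; "tool_rot": TCP orientation; "force": force on the tool from outside, world axes, zero at the start; "torque": the same for the moment, N m; "width": finger opening in mm.
Only numpy, scipy, OpenCV 4.12 (cv2) and the standard library are available. Lean on these libraries where they do the work, as an engineer would, in place of code of your own. Each camera call takes 0.05 s, during which the arm holds its last target.

## Working session

There is one attempt and no reset: what is moved stays moved. The work goes in short steps, Python scripts to look and compute and a tool call to move; the robot and the scene stay as the last step left them, time stands still between calls to the robot, and variables do not carry over. Pictures are saved under pics/ and viewed, and the job is handed in when it is done.

Besides the shell and the picture viewer there is one more tool, called after "Request:" in YAML: its name, and indented under it one key for each argument. step_arm: Moves the arm, as the interface text tells. Its arguments: {"type":"object","properties":{"deltas":{"type":"array"}},"required":["deltas"]}

```bash
mkdir -p pics; python3 - <<'E'
from cell import ctrl
import cv2,numpy as np
s=ctrl.read_state();print(s, ctrl.finger_overhang)
for n in("scene","top"):
    p,d=ctrl.get_image(n);cv2.imwrite(f"pics/{n}1.png",p[:,:,::-1]);np.save(f"pics/{n}1.npy",d);np.save(f"pics/{n}1rgb.npy",p);print(n,ctrl.camera_info(n))
E
```

```text
{'clock': 0.0, 'qpos': array([ 1.20218561,  0.62932616,  0.0384468 ,  1.51836783, -0.02698347,
        0.99629928, -0.01999239]), 'qd': array([-0.0001631 , -0.00095744,  0.00186234,  0.00011483, -0.00032941,
       -0.00137937,  0.0014737 ]), 'tau': array([-6.83889739e-04, -5.63396502e+01,  1.22605160e+00, -1.93449014e+01,
        1.10638101e-02,  1.05546601e-02,  3.29620747e-06]), 'eef_pos': array([ 193.67203938, -619.83928365,  238.40216482]), 'tool_rot': array([-3.13971062e+00,  4.05405143e-05,  3.02823445e-01]), 'force': array([ 0.04901314, -0.4316924 ,  0.48789252]), 'torque': array([-0.01536814,  0.01912593, -0.03450035]), 'width': 85.3305339998795} 8.0
scene {'intrinsics': array([[428.69109034,   0.        , 318.72469333],
       [  0.        , 428.69109034, 196.39352307],
       [  0.        ,   0.        ,   1.        ]]), 'rvec': array([ 0.89368426,  2.70288722, -0.84662231]), 'tvec': array([ 505.81002896, -210.31559307, 1011.4840196 ])}
top {'intrinsics': array([[463.5516833 ,   0.        , 313.63606562],
       [  0.        , 463.5516833 , 200.90447407],
       [  0.        ,   0.        ,   1.        ]]), 'rvec': array([ 2.17033704, -2.16006201,  0.0906429 ]), 'tvec': array([ -4.6210636 , 625.90666812, 885.93636397])}
```

View pics/scene1.png

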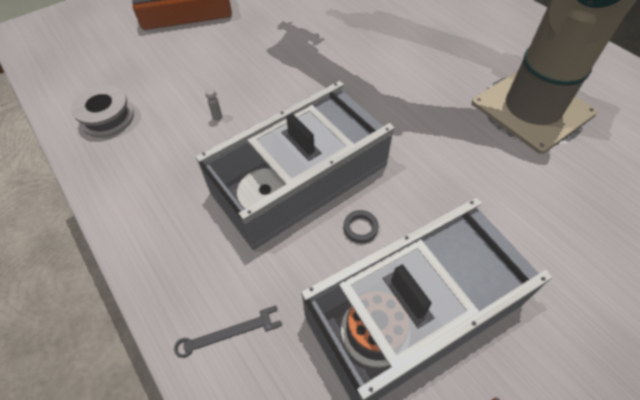

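View pics/top1.png

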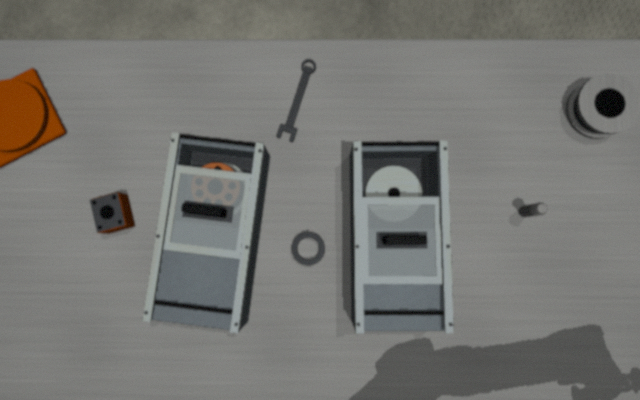

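The loaded stand is on the left in the top view, with its fin near (207,209). The empty stand is on the right, with its fin near (405,240). I'll enlarge both for accurate positions.

```bash
cat >h.py <<'E'
from cell import ctrl
import cv2,numpy as np
def w(n,u,v,z):
    c=ctrl.camera_info(n);R=cv2.Rodrigues(c['rvec'])[0];t=c['tvec']
    r=R.T@np.linalg.solve(c['intrinsics'],[u,v,1.]);o=-R.T@t
    return o+r*(z-o[2])/r[2]
E
python3 - <<'E'
from h import *
im=cv2.imread('pics/top1.png')
a=cv2.resize(im[120:340,140:270],None,fx=3,fy=2.7,interpolation=2)
a=cv2.resize(im[180:280,150:270],None,fx=3.3,fy=5,interpolation=2)
b=cv2.resize(im[180:280,350:470],None,fx=3.3,fy=5,interpolation=2)
cv2.imwrite('pics/c1.png',np.hstack([a,b]))
g=im.max(2)
for n,x0,x1,y0,y1 in(('L',170,245,195,228),('E',370,440,228,255)):
    m=np.zeros_like(g);m[y0:y1,x0:x1]=(g[y0:y1,x0:x1]<45)
    ys,xs=np.nonzero(m);r=cv2.minAreaRect(np.c_[xs,ys].astype(np.float32));print(n,len(xs),r,np.load('pics/top1.npy')[ys,xs].mean())
# rails corners (z=118)
for n,q in(('L',[(174,137),(147,320),(261,146),(236,328)]),('E',[(356,145),(359,328),(443,145),(449,327)])):
    P=[w('top',*k,118) for k in q];print(n,np.round(P),[np.degrees(np.arctan2(*(P[i]-P[i+1])[1::-1])) for i in(0,2)])
E
```

```text
L 480 ((204.5204620361328, 209.82594299316406), (43.87388610839844, 11.450441360473633), 6.709837436676025) 793.79376
E 473 ((402.5, 239.0), (10.0, 45.0), 90.0) 787.2857
L [[733. 252. 118.]
 [407. 288. 118.]
 [717.  93. 118.]
 [394. 131. 118.]] [np.float64(-6.317808307947865), np.float64(-6.780542832322122)]
E [[ 719.  -79.  118.]
 [ 396.  -83.  118.]
 [ 720. -235.  118.]
 [ 399. -239.  118.]] [np.float64(0.7241078157633808), np.float64(0.6142982208043435)]
```

View pics/c1.png

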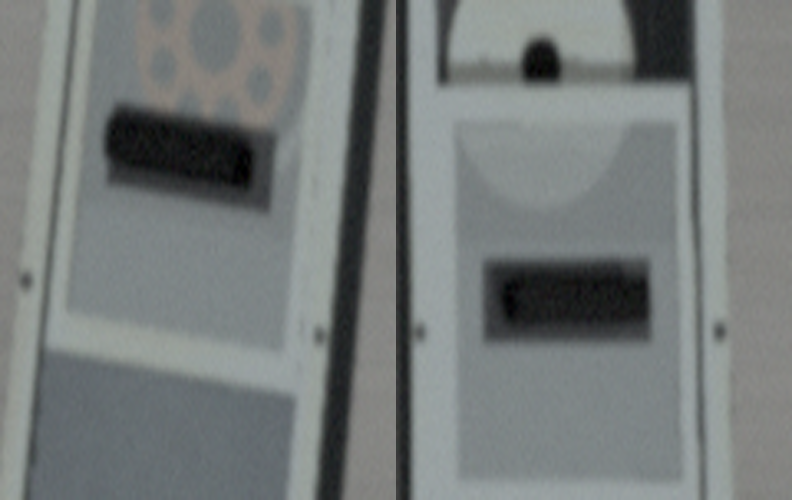

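```bash
python3 - <<'E'
from h import *
for n,u,v,a in(('L',204,209.3,-6.5),('E',404,239,.7)):
    p=w('top',u,v,157);d=np.array([np.cos(np.radians(a)),np.sin(np.radians(a))]);print(n,p,d,p[:2]@d)
c={'L':np.array([562.7,191]),'E':np.array([558.5,-159])}
for n,u,v,a in(('L',204,209.3,-6.5),('E',404,239,.7)):
    p=w('top',u,v,157)[:2];d=np.array([np.cos(np.radians(a)),np.sin(np.radians(a))]);q=p-c[n];print(n,'along',q@d,'across',q@[-d[1],d[0]])
D=np.load('pics/top1.npy');print(D[205:213,196:212:5],D[236:243,396:412:5])
# scene check
for n,pp in(('L',(399,266)),('E',(291,117))):
    print(n,w('scene',*pp,157))
# guard edges z~110: L near edge, far edge centre
for l,u,v in(('Lfar',216,171),('Lnear',204,251),('Efar',399,200),('Enear',402,281)):print(l,w('top',u,v,110))
E
```

```text
L [598.44425029 183.4423641  157.        ] [ 0.99357186 -0.11320321] 573.8310991211068
E [ 549.73940284 -155.96695397  157.        ] [0.99992537 0.012217  ] 547.7929271993992
L along 36.37002976156118 across -3.4626903201844024
E along -8.722888623158878 across 3.1398478908400977
[[788.52704 792.052   790.92944 837.04895]
 [790.81934 791.261   788.6927  792.9197 ]
 [789.766   787.4891  792.36633   0.     ]
 [791.6772  791.25006 791.04156 791.2737 ]
 [790.5728  789.6414  790.9406  789.3501 ]
 [790.9118  790.8769  786.7141  790.87524]
 [790.0403  787.0106  790.04517 791.01306]
 [787.99664 793.37195 789.3605  789.9444 ]] [[781.27545 781.60986 780.598   780.5504 ]
 [781.9625  781.9585  782.5908  779.591  ]
 [783.7319  782.6205  783.1265  781.25037]
 [780.94714 782.1932  779.8313  779.1169 ]
 [779.2741  780.2419  779.2496  780.44745]
 [783.07715 781.0033  780.45514 779.9389 ]
 [780.9449  783.24475 782.13904 780.61774]]
L [597.40772191 156.86389663 157.        ]
E [ 553.67502747 -182.87209873  157.        ]
Lfar [672.14531777 175.33673607 110.        ]
Lnear [527.21877747 193.14178034 110.        ]
Efar [ 620.43401361 -156.41704683  110.        ]
Enear [ 476.37564035 -159.92287742  110.        ]
```

Request:
step_arm:
  deltas:
    - [[0,20,23,-1,0,0,-0.0145],[0,20,23,-1,0,0,-0.0145],[0,20,23,-1,0,0,-0.0145],[0,20,23,-1,0,0,-0.0145],[0,20,23,-1,0,0,-0.0145],[0,20,23,-1,0,0,-0.0145],[0,20,23,-1,0,0,-0.0145],[0,20,23,-1,0,0,-0.0145],[0,20,23,-1,0,0,-0.0145],[0,20,23,-1,0,0,-0.0145]]

```text
clock: 0.93
eef_pos: [394.4, -389.0, 229.0]
tool_rot: [-3.141, 0.0, 0.157]
force: [0.4, 0.5, 0.1]
width: -0.2
```

Request:
step_arm:
  deltas:
    - [[0,20,23,-1,0,0,-0.0145],[0,20,23,-1,0,0,-0.0145],[0,20,23,-1,0,0,-0.0145],[0,20,23,-1,0,0,-0.0145],[0,20,23,-1,0,0,-0.0145],[0,20,23,-1,0,0,-0.0145],[0,20,23,-1,0,0,-0.0145],[0,20,23,-1,0,0,-0.0145],[0,20,23,-1,0,0,-0.0145],[0,20,23,-1,0,0,-0.0145]]

```text
clock: 1.77
eef_pos: [594.4, -159.0, 218.9]
tool_rot: [-3.141, 0.001, 0.012]
force: [0.8, -1.1, 0.9]
width: -0.4
```

Request:
step_arm:
  deltas:
    - [[0,0,0,-10,0,0,0],[0,0,0,0,0,0,0]]

```text
clock: 1.93
eef_pos: [593.8, -157.5, 207.2]
tool_rot: [-3.14, 0.003, 0.017]
force: [-0.8, 0.2, 0.2]
width: 0.1
```

```bash
python3 - <<'E'
from h import *
s=ctrl.read_state();print(s['clock'],s['eef_pos'],s['tool_rot'],s['force'],s['width'])
for n in("scene","top"):
    p,d=ctrl.get_image(n);cv2.imwrite(f"pics/{n}2.png",p[:,:,::-1])
E
```

```text
1.9333 [ 593.75799323 -157.51396149  207.19460804] [-3.13983147e+00  3.06085312e-03  1.74094169e-02] [-0.83099934  0.1974904   0.18925544] 0.1455331366274511
```

View pics/scene2.png

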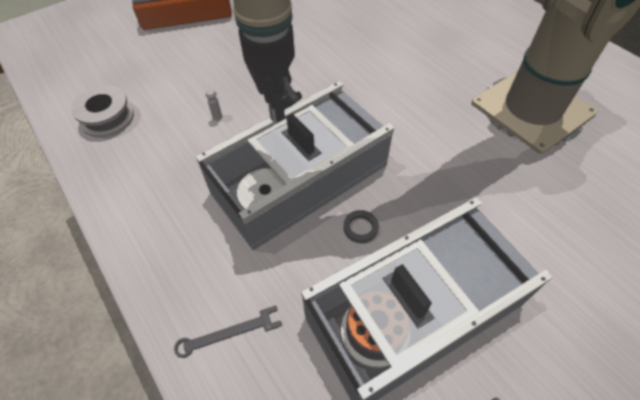

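The gripper hangs above the empty stand, with its tip near (285,105), on the far side of the fin. Next I'll descend beside the fin and watch the force.

Request:
step_arm:
  deltas:
    - [[0,0,0,-20,0,0,0],[0,0,0,-20,0,0,0],[0,0,0,-15,0,0,0],[0,0,0,-12,0,0,0],[0,0,0,-8,0,0,0],[0,0,0,0,0,0,0]]

```text
clock: 2.53
eef_pos: [592.4, -161.3, 132.9]
tool_rot: [-3.141, 0.003, 0.011]
force: [-0.9, -0.2, 0.2]
width: 0.1
```

Request:
step_arm:
  deltas:
    - [[0,-8,0,0,0,0,0],[0,-8,0,0,0,0,0],[0,-5,0,0,0,0,0],[0,-5,0,0,0,0,0],[0,0,0,0,0,0,0]]

```text
clock: 2.95
eef_pos: [567.2, -160.7, 135.2]
tool_rot: [3.141, -0.001, 0.012]
force: [0.0, -0.3, 0.6]
width: -0.3
```

```bash
python3 - <<'E'
from h import *
s=ctrl.read_state();print(s['clock'],s['eef_pos'],s['tool_rot'],s['force'],s['width'])
o=[]
for n in("scene","top"):
    p,d=ctrl.get_image(n);o.append(p[:,:,::-1])
a=cv2.resize(o[0][60:260,180:410],None,fx=1.7,fy=1.7);b=cv2.resize(o[1][120:340,330:470],None,fx=2,fy=1.545)
cv2.imwrite("pics/c3.png",np.hstack([a,b[:340]]))
E
```

```text
2.95 [ 567.17996728 -160.70755165  135.15509304] [ 3.14127032e+00 -8.32081811e-04  1.21912278e-02] [ 0.04488504 -0.32347378  0.62197923] -0.33954463085633546
```

View pics/c3.png

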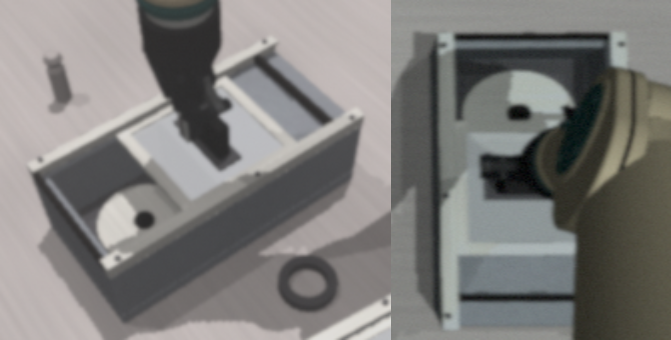

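The fingertips are at the far face of the fin and aligned with it, and the guard is clear of everything else. I'll push toward −x in stages.

Request:
step_arm:
  deltas:
    - [[0,-5,0,0,0,0,0],[0,-5,0,0,0,0,0],[0,-5,0,0,0,0,0],[0,-5,0,0,0,0,0],[0,-5,0,0,0,0,0],[0,-5,0,0,0,0,0]]

```text
clock: 3.55
eef_pos: [537.7, -160.5, 134.6]
tool_rot: [3.141, -0.001, 0.013]
force: [3.2, -0.5, 2.9]
width: -0.0
```

Request:
step_arm:
  deltas:
    - [[0,-3,0,0,0,0,0],[0,-3,0,0,0,0,0],[0,-3,0,0,0,0,0]]

```text
clock: 3.8
eef_pos: [528.7, -160.6, 134.4]
tool_rot: [3.141, -0.0, 0.013]
force: [3.3, -1.0, 2.1]
width: -0.2
```

Contact is confirmed at about 3 N. I expect the stop at a TCP x of roughly 518, so I'll continue in small steps.

Request:
step_arm:
  deltas:
    - [[0,-2,0,0,0,0,0],[0,-2,0,0,0,0,0],[0,-2,0,0,0,0,0]]

```text
clock: 4.05
eef_pos: [522.8, -160.6, 134.3]
tool_rot: [3.141, -0.0, 0.013]
force: [1.5, -1.0, 2.2]
width: 0.2
```

Request:
step_arm:
  deltas:
    - [[0,-2,0,0,0,0,0],[0,-2,0,0,0,0,0]]

```text
clock: 4.22
eef_pos: [521.2, -160.6, 134.4]
tool_rot: [3.141, -0.005, 0.013]
force: [11.4, -0.1, -5.7]
width: 0.1
```

Request:
step_arm:
  deltas:
    - [[0,-2,0,0,0,0,0],[0,0,0,0,0,0,0]]

```text
clock: 4.38
eef_pos: [521.2, -160.6, 134.5]
tool_rot: [3.14, -0.009, 0.014]
force: [11.8, -1.7, -6.5]
width: -0.2
```

The force jumped to 11.8 N and the arm stopped moving, so the guard is at its stop. I'll back off, rise and look.

Request:
step_arm:
  deltas:
    - [[0,10,0,0,0,0,0],[0,14,0,0,0,0,0],[0,0,0,15,0,0,0],[0,0,0,20,0,0,0],[0,0,0,20,0,0,0],[0,0,0,20,0,0,0],[0,0,25,5,0,0,0],[0,0,30,0,0,0,-0.0125],[0,0,30,0,0,0,-0.0125],[0,0,30,0,0,0,-0.0125]]

```text
clock: 5.22
eef_pos: [538.6, -44.3, 213.7]
tool_rot: [-3.141, 0.004, -0.026]
force: [-0.4, 0.4, -0.5]
width: -0.3
```

Request:
step_arm:
  deltas:
    - [[0,1,30,0,0,0,-0.0125],[0,1,30,0,0,0,-0.0125],[0,1,30,0,0,0,-0.0125],[0,1,30,0,0,0,-0.0125],[0,1,30,0,0,0,-0.0125],[0,1,30,0,0,0,-0.0125],[0,1,30,0,0,0,-0.0125],[0,0,25,0,0,0,0],[0,0,0,0,0,0,0]]

```text
clock: 5.97
eef_pos: [545.1, 196.5, 213.1]
tool_rot: [-3.139, 0.005, -0.104]
force: [-0.4, 1.4, -0.1]
width: 0.0
```

```bash
python3 - <<'E'
from h import *
s=ctrl.read_state();print(s['clock'],s['eef_pos'],s['tool_rot'],s['force'],s['width'])
for n in("scene","top"):
    p,d=ctrl.get_image(n);cv2.imwrite(f"pics/{n}4.png",p[:,:,::-1])
E
```

```text
5.9667 [545.05529533 196.50087307 213.08370497] [-3.13905315  0.00460447 -0.10366041] [-0.36250577  1.39587792 -0.1145828 ] 0.03210445129750533
```

View pics/scene4.png

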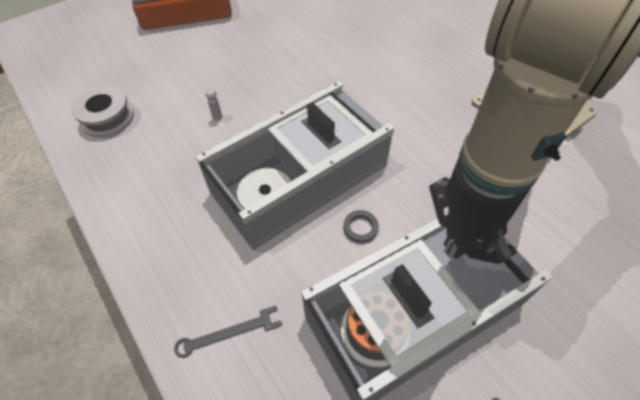

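View pics/top4.png

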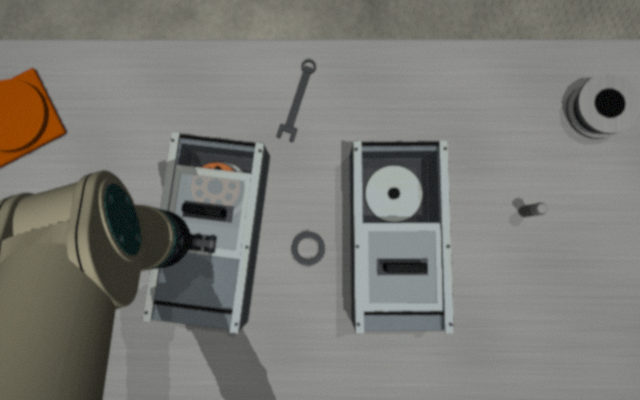

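The empty stand's guard now sits against the dark stop bar, with its near frame edge at row 308 and the bar at row 313. The gripper, at about (205,242), is on the near side of the loaded fin. I'll descend there.

Request:
step_arm:
  deltas:
    - [[0,0,-5,-20,0,0,0],[0,0,0,-20,0,0,0],[0,0,0,-20,0,0,0],[0,0,0,-12,0,0,0],[0,0,0,-8,0,0,0],[0,0,0,0,0,0,0]]

```text
clock: 6.57
eef_pos: [546.3, 182.3, 132.5]
tool_rot: [3.139, 0.004, -0.114]
force: [-0.8, -0.3, 0.4]
width: 0.1
```

Request:
step_arm:
  deltas:
    - [[0,8,-0.9,0,0,0,0],[0,8,-0.9,0,0,0,0],[0,5,-0.6,0,0,0,0],[0,5,-0.6,0,0,0,0],[0,5,-0.6,0,0,0,0],[0,5,-0.6,0,0,0,0]]

```text
clock: 7.07
eef_pos: [583.4, 180.4, 134.5]
tool_rot: [3.141, 0.002, -0.112]
force: [-3.7, -0.1, 2.2]
width: -0.1
```

Request:
step_arm:
  deltas:
    - [[0,5,-0.6,0,0,0,0],[0,5,-0.6,0,0,0,0],[0,5,-0.6,0,0,0,0]]

```text
clock: 7.32
eef_pos: [598.8, 178.6, 134.3]
tool_rot: [3.141, 0.001, -0.112]
force: [-2.9, -1.3, 2.4]
width: -0.1
```

The push has contact at about 3 N. I expect the stop at x of roughly 622.

Request:
step_arm:
  deltas:
    - [[0,4,-0.4,0,0,0,0],[0,4,-0.4,0,0,0,0],[0,3,-0.4,0,0,0,0]]

```text
clock: 7.57
eef_pos: [610.3, 177.3, 134.3]
tool_rot: [3.142, -0.0, -0.112]
force: [-3.3, 0.9, 2.4]
width: 0.0
```

Request:
step_arm:
  deltas:
    - [[0,2,-0.2,0,0,0,0],[0,2,-0.2,0,0,0,0],[0,2,-0.2,0,0,0,0]]

```text
clock: 7.82
eef_pos: [615.9, 176.6, 134.3]
tool_rot: [3.141, 0.0, -0.112]
force: [-2.8, 0.1, 2.3]
width: 0.0
```

Request:
step_arm:
  deltas:
    - [[0,2,-0.2,0,0,0,0],[0,2,-0.2,0,0,0,0]]

```text
clock: 7.98
eef_pos: [619.9, 176.1, 134.2]
tool_rot: [3.141, 0.0, -0.112]
force: [-2.9, -0.8, 1.5]
width: 0.1
```

Request:
step_arm:
  deltas:
    - [[0,2,-0.2,0,0,0,0],[0,0,0,0,0,0,0]]

```text
clock: 8.15
eef_pos: [622.5, 175.9, 134.2]
tool_rot: [3.141, -0.001, -0.112]
force: [-1.4, -1.5, 0.5]
width: -0.1
```

Request:
step_arm:
  deltas:
    - [[0,2,-0.2,0,0,0,0],[0,0,0,0,0,0,0]]

```text
clock: 8.32
eef_pos: [624.2, 175.8, 134.2]
tool_rot: [3.142, -0.0, -0.112]
force: [-1.1, -0.7, -0.6]
width: -0.0
```

Request:
step_arm:
  deltas:
    - [[0,2,-0.2,0,0,0,0],[0,0,0,0,0,0,0]]

```text
clock: 8.48
eef_pos: [626.1, 175.7, 134.2]
tool_rot: [3.141, -0.0, -0.112]
force: [-1.3, -1.0, 0.5]
width: -0.3
```

Request:
step_arm:
  deltas:
    - [[0,2,-0.2,0,0,0,0],[0,0,0,0,0,0,0]]

```text
clock: 8.65
eef_pos: [627.8, 175.5, 134.2]
tool_rot: [3.141, 0.0, -0.112]
force: [-2.2, -1.0, -0.4]
width: 0.3
```

The guard is still moving, so I'll keep pushing until the force jumps.

Request:
step_arm:
  deltas:
    - [[0,2,-0.2,0,0,0,0],[0,2,-0.2,0,0,0,0]]

```text
clock: 8.82
eef_pos: [627.8, 175.4, 134.1]
tool_rot: [3.14, 0.009, -0.112]
force: [-16.0, -1.8, 10.9]
width: 0.1
```

Request:
step_arm:
  deltas:
    - [[0,2,-0.2,0,0,0,0],[0,0,0,0,0,0,0]]

```text
clock: 8.98
eef_pos: [627.8, 175.5, 133.9]
tool_rot: [3.14, 0.013, -0.111]
force: [-15.9, 0.2, 10.8]
width: -0.2
```

```bash
python3 - <<'E'
from h import *
s=ctrl.read_state();print(s['clock'],s['eef_pos'],s['force'])
o=[]
for n in("scene","top"):
    p,d=ctrl.get_image(n);o.append(p[:,:,::-1])
cv2.imwrite("pics/c5.png",np.hstack([cv2.resize(o[0][190:400,290:560],None,fx=1.5,fy=1.5),cv2.resize(o[1][120:330,130:280],None,fx=2,fy=1.5)]))
E
```

```text
8.9833 [627.78418483 175.54680225 133.93688649] [-15.87488027   0.16135439  10.75011162]
```

View pics/c5.png

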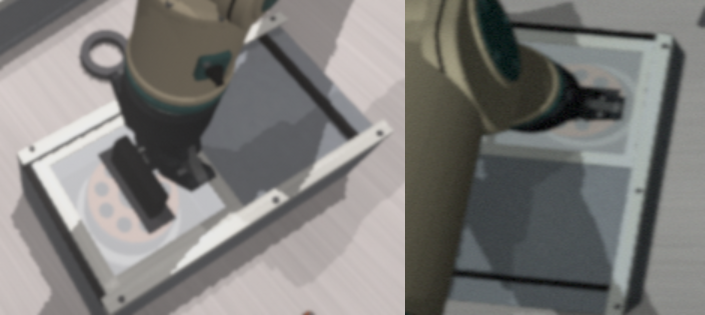

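The force jumped to 16 N with x unchanged at 627.8, and the panel now covers the whole well. I'll back off, rise, and move aside to check both stands.

Request:
step_arm:
  deltas:
    - [[0,-10,1,0,0,0,0],[0,-14,1.5,0,0,0,0],[0,0,0,15,0,0,0],[0,0,0,20,0,0,0],[0,0,0,20,0,0,0],[0,0,0,20,0,0,0],[0,0,0,20,0,0,0],[0,-20,30,5,0,0,0],[0,-20,30,0,0,0,0],[0,-20,30,0,0,0,0]]

```text
clock: 9.92
eef_pos: [551.2, 268.8, 235.8]
tool_rot: [-3.139, -0.005, -0.114]
force: [0.1, 0.0, -0.1]
width: 0.0
```

Request:
step_arm:
  deltas:
    - [[0,-20,30,0,0,0,0],[0,-20,30,0,0,0,0],[0,-20,30,0,0,0,0],[0,-20,30,0,0,0,0],[0,-20,30,0,0,0,0],[0,-20,30,0,0,0,0],[0,0,0,0,0,0,0],[0,0,0,0,0,0,0]]

```text
clock: 10.58
eef_pos: [428.2, 451.3, 234.6]
tool_rot: [-3.138, -0.001, -0.106]
force: [1.0, 0.2, -0.4]
width: -0.2
```

```bash
python3 - <<'E'
from h import *
s=ctrl.read_state();print(s['clock'],s['eef_pos'],s['force'],abs(s['qd']).max())
p,d=ctrl.get_image("top");cv2.imwrite("pics/top6.png",p[:,:,::-1])
g=p.max(2)
for n,x0,x1,y0,y1,c,a in(('L',170,250,175,200,(562.7,191),-6.5),('E',370,440,255,282,(558.5,-159),.7)):
    m=np.zeros_like(g);m[y0:y1,x0:x1]=(g[y0:y1,x0:x1]<45)
    ys,xs=np.nonzero(m);u,v=xs.mean(),ys.mean();q=w('top',u,v,157)
    print(n,u,v,len(xs),q,(q[:2]-c)@[np.cos(np.radians(a)),np.sin(np.radians(a))])
E
```

```text
10.5833 [428.18776196 451.31897658 234.56037012] [ 1.02893168  0.24267708 -0.39806325] 0.05899106437883329
L 208.4793388429752 182.8698347107438 484 [643.90841178 177.03065957 157.        ] 82.26776662244771
E 403.81640625 266.572265625 512 [ 503.7033215  -155.03991462  157.        ] -54.744208639009216
```

View pics/top6.png

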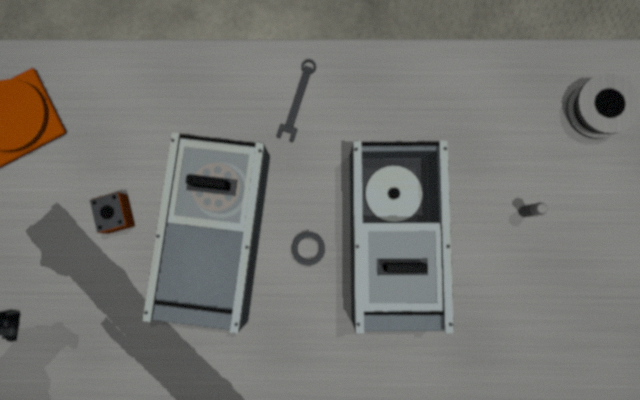

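The fins are 137 mm apart along their tracks, against 140 mm for full travel. That is within measuring error, and both guards gave the force jump of a hard stop. The arm is clear, so I'll hand in.

```bash
python3 -c "
from cell import ctrl
print(ctrl.finish_job())"
```

```text
the job is handed in; nothing more can be done
None
```

I pushed both guards to their end stops with the closed fingers: the empty stand's guard is fully open and the loaded stand's guard is fully shut. The job was handed in at about 10.6 s and reported no verdict.

- **Empty stand:** the force rose to about 12 N with the arm no longer moving, which marks the stop. In the last picture the guard sits against the stop bar and the well is uncovered.
- **Loaded stand:** the force rose to about 16 N at the stop, and the panel covers the whole well.
- **Travel check:** in the last picture, the two fins' positions along their own stands differ by 137 mm, against the 140 mm expected. The 3 mm gap is about what the camera calibration allows and well inside the 12 mm limit.
- **Arm at the end:** it is clear of everything, with about 1 N or less on the tool. It still had a small residual joint speed of 0.06 rad/s when I last read it.

I read forces only at the end of each move. The highest I saw was about 19 N in total, during the push to shut.

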